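Load the digestion block from the tube rack, keeping the sample order

TASK

Move the four capped tubes from the blue rack into the wells of the digestion block, keeping the samples in the same order: the tube next to the rack's carrying handle goes into the well next to the control panel, and so on along the row. Keep the tubes upright and lower each one to the bottom of its well instead of letting it drop. Leave the two bottles where they stand.

Things in the scene. Friction and masses are not known exactly. Their poses are not given: they have to be found in the camera images.
- tube_1_center (a point): White capped tube in the rack place nearest the carrying handle. Origin half-way up, z to the cap. The tubes are alike, told apart by place only: 120 mm tall, 60 g, body 28 mm wide tapering to an 18 mm flat foot; screw cap 34 mm wide, 22 mm tall (38 to 60 mm above origin). Grip the cap, fingers closing across the row.
- tube_2_center (a point): Like tube 1, in the rack place second from the carrying handle. The fixed blue rack holds the tubes in a straight row 50 mm apart, feet 10 mm above the table. Its plate is 64 x 206 mm, top 45 mm above the table, with 36 mm wide cups round the tubes' lower parts: lift a tube straight up more than 40 mm to free it.
- tube_3_center (a point): Like tube 1, in the rack place third from the carrying handle. The carrying handle is at one end of the rack only: a flat blue open loop level with the plate, 64 mm wide, its bar 74 mm beyond the nearest tube.
- tube_4_center (a point): Like tube 1, in the rack place farthest from the carrying handle. The rack stands left or right of the block, turned any way.
- well_1: Well nearest the control panel. Origin at the centre of its mouth, z up, 112 mm above the table. Round, bright aluminium sleeve in a black plate; mouth 43 mm wide, narrowing to a bore 38 mm wide, 60 mm deep to its flat floor. A tube stood on the floor has its centre level with the mouth, its upper 60 mm showing.
- well_2: Like well 1: second from the control panel. The fixed digestion block has four alike wells in a straight row, 50 mm apart; grey-blue case with white top frame, 136 mm wide, 276 mm long, its top 110 mm above the table.
- well_3: Like well 1: third from the control panel. The control panel, dark with a display and keys, lies on the block's top at one end of the row, its middle 63 mm beyond the nearest well.
- well_4: Like well 1: farthest from the control panel. The row runs roughly left-right as seen from the robot, panel end to the robot's left (+y), turned up to 0.8 rad either way.
- wash_bottle_center (a point): White plastic wash bottle with a bent spout, 70 mm in diameter, about 195 mm tall, standing beyond the rack and block; point 78 mm above its underside. Not to be disturbed.
- acid_bottle_center (a point): Amber glass reagent bottle with a red cap, 68 mm in diameter, 165 mm tall, standing next to the wash bottle; point 82 mm above its underside. Not to be disturbed.
There are look-alikes about, which are no part of the job. What is shaped like the part that bears tube_4_center but purple is not meant. What is shaped like the part that bears tube_2_center but yellow is not meant.

How it is judged:
By the outcome, as a careful person would: the job done as asked, in the order asked, and still so for the second after the job is handed in, with the robot touching nothing.
It also fails if it takes over 106 s, if anything falls off the work surface, if the arm or the gripper's body presses on something with over 40 N, if the wrist force passes 120 N, or if a joint passes its speed limit or range.

ROBOT

A 6-joint arm with a two-finger parallel gripper is mounted at the origin on the work surface. World frame = base frame: x ahead of the robot, y to its left, z up, the work surface at z = 0. Lengths are in mm, angles in rad, forces in N, time in s.
With the tool pointing down it reaches from about 275 to 750 mm from the base axis. Payload 10.2 kg.
Tool frame: the origin (TCP) lies between the finger pads; the fingertips stand 17 mm ahead of it and the grasp point (between the pads) lies 2 mm behind it; z points along the fingers, y is the line along which they close (so a half turn about z gives the same grasp; the last joint's range is limited). The gripper opens to 85 mm and grips with 20 to 120 N. Pads are 22 mm wide; open, the fingers measure 114 mm over their backs; the gripper's body (76 mm by 85 mm) begins 54 mm behind the grasp point. The pads swing forward as they close: fully open they stand 13 mm farther back than shut.
Start: joints at [-0.223, 0.313, 1.498, -0, 1.331, -0.223], TCP at [525.006, -0.014, 248.294] pointing down, gripper open.
Joint ranges: [-2.94, 2.94], [-0.97, 2.17], [0.19, 2.56], [-1.23, 4.37], [0.02, 3.11], [-2.88, 2.88]. Speed limits (rad/s): [2.39, 2.39, 3.01, 3.14, 3.14, 3.14].

INTERFACE

Orientations are given as a unit quaternion [w, x, y, z].
In Python, from rig import * gives the robot as it stands.
- The arm moves only by the tool step_arm, never from a script. Its argument "commands" is text: rows parted by semicolons, each of 7 numbers parted by spaces: the opening, from 0 (shut) to 1 (fully open), then the shift along the tool's x, y, z in cm, then the turn, a rotation vector about the tool's x, y, z in rad. In form: hand x y z rx ry rz; .... A call has 1 to 20 rows; each row is the pose to reach, as a shift and turn from the pose commanded when the call began, along the tool's axes at that moment; what a row does not reach only later rows make up. A row lasts 1/12 s, in which the tool goes at most 41.7 mm and 7.16 degrees, less where a joint would pass 70% of its speed; a pose out of reach is approached as far as the arm can. A call with a gripper value outside its range is refused whole. The fingers move at their own pace and stop on an object; "newtons" is the grip in N (left out, the last holds). Time passes only in rows, so rows that repeat a pose let the fingers close. It gives the time, the measured TCP pose, the force, the opening and the grip force at its end, in the units of the state.
- sense(): the state, without advancing time (a new reading comes with each control period).
- capture(name): name is "scene" or "side" or "wrist"; returns the picture (384x512x3 uint8, red, green, blue); there is no depth.
- camera_model(name): a dict with "mtx" (3x3 intrinsics, pixels), "k1" (the pictures are not rectified: a ray, as slopes to the right and down, at radius r is drawn at 1 + k1 r^2 times it, then the intrinsics apply), "eye" and "rotation" of the camera in the world. Camera axes: x right, y down, z forward; pixel columns grow to the right and rows downward; lengths in mm; the calibration is good to about 2 mm. A picture is of the moment at which its call begins: read the wrist's pose just before it. camera_model takes no time and is no camera call; for the wrist camera it gives the pose at the moment of the call.
- finish_job(): hands the job in; it is judged then, once.
Trained networks look in the newest picture that a camera, given by its name, has taken for a name from the list of things; names that differ only in an ending like _2 or _b are one class to them, and where a whole thing is asked for, a point or a joint stands for the part that bears it (a point fixed in the world has none). Each returns a list of dicts, best first, with "score" (0 to 1); they miss things now and then, are a little off and sometimes report something else, mostly with a low value. They report only what shows in the picture. A call takes as long as a camera call. They do not tell look-alikes from the thing itself.
- search_frame(camera, label): "rect" ([centre column, centre row, width, height] in pixels, round what is visible of it).
- trace(camera, label): "mask" (384x512 bool, what is visible of it) and "rect" ([centre column, centre row, width, height] in pixels, round what is visible of it).
- spot_point(camera, label): "xy" ([column, row] in pixels: a listed point, or the origin of a listed thing).
The state is a dict: "time_s": time; "joints": joint angles; "dq": joint speeds; "tau": joint torques, N m; "eef_pos": TCP position; "ee_rot": TCP orientation; "force": force on the tool from outside, world axes, zero at the start; "wrist_torque": the same for the moment, N m; "grip_width": opening from 0.0 (shut) to 1.0 (fully open); "grip_force": force on a finger pad.
Only numpy, scipy, OpenCV 4.12 (cv2) and the standard library are available. Lean on these libraries where they do the work, as an engineer would, in place of code of your own. Each camera call takes 0.05 s, during which the arm holds its last target. There are 200 camera calls.

## Working session

There is one attempt and no reset: what is moved stays moved. The work goes in short steps, Python scripts to look and compute and a tool call to move; the robot and the scene stay as the last step left them, time stands still between calls to the robot, and variables do not carry over. Pictures are saved under pics/ and viewed, at most 14 in all, crops included, and the job is handed in when it is done.

Besides the shell and the picture viewer there is one more tool, called after "Request:" by a JSON object that holds its "op" and its "data". step_arm: Moves the arm, as the interface text tells. Its arguments: {"type":"object","properties":{"commands":{"type":"string"},"newtons":{"type":"number"}},"required":["commands"]}

```bash
mkdir -p pics
cat > h.py <<'E'
from rig import *
import numpy as np, cv2
def snap(n,f):
    im=capture(n); cv2.imwrite('pics/'+f,cv2.cvtColor(im,cv2.COLOR_RGB2BGR)); return im
def ray(m,p):
    K=np.array(m['mtx']); d=np.array([(p[0]-K[0,2])/K[0,0],(p[1]-K[1,2])/K[1,1]]); u=d.copy()
    for _ in range(20): u=d/(1+m['k1']*(u@u))
    return np.array(m['eye'],float), np.array(m['rotation'])@np.array([u[0],u[1],1.])
def at(m,p,z):
    e,r=ray(m,p); return e+r*(z-e[2])/r[2]
E
python3 - <<'E'
from h import *
a=snap('scene','s1.png');b=snap('side','d1.png')
cv2.imwrite('pics/both.png',cv2.cvtColor(np.vstack([a,b])[:, :],cv2.COLOR_RGB2BGR))
for c in('scene','side'):
    m=camera_model(c);print(c,np.round(m['eye']),np.round(np.array(m['rotation'])[:,2],2))
    for l,z in(('tube_1_center',70),('well_1',112)):
        for r in spot_point(c,l):
            print(l,round(r['score'],2),np.round(r['xy']),np.round(at(m,r['xy'],z)[:2]))
print(sense()['ee_rot'])
E
```

```text
Traceback (most recent call last):
IndexError: too many indices for array: array is 1-dimensional, but 2 were indexed
```

View pics/s1.png

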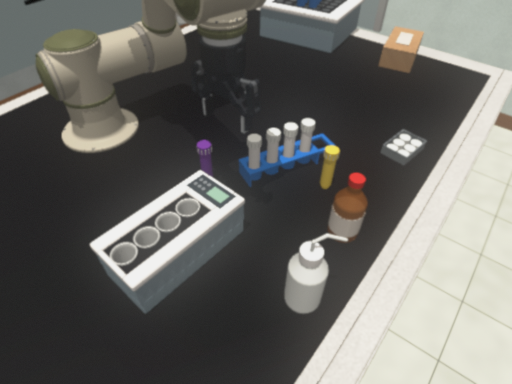

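View pics/d1.png

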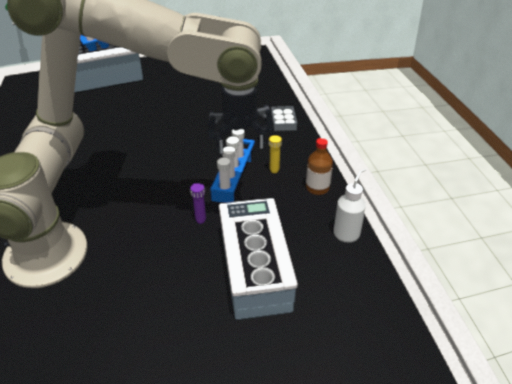

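The scene picture shows the white tubes at columns 254, 273, 290 and 307, with the handle loop at the right end (325,145). The wells are at (124,253), (147,237), (168,221) and (188,207), with the panel at (211,190). The look-alikes are the purple tube at (205,158) and the yellow tube at (329,167). `rotation` seems to be a quaternion, so I'll handle that.

```bash
sed -i "s/np.array(m\['rotation'\])@/rot(m)@/" h.py
cat >> h.py <<'E'
from scipy.spatial.transform import Rotation as R
def rot(m):
    q=np.array(m['rotation'],float)
    return R.from_quat(q,scalar_first=True).as_matrix() if q.size==4 else R.from_rotvec(q).as_matrix()
E
python3 - <<'E'
from h import *
for c in('scene','side'):
    capture(c)
    m=camera_model(c);print(c,np.round(m['eye']),m['rotation'],np.round(rot(m)[:,2],2))
    for l,z in(('tube_1_center',70),('well_1',112),('wash_bottle_center',78),('acid_bottle_center',82)):
        for r in spot_point(c,l):
            print(l,round(r['score'],2),np.round(r['xy']),np.round(at(m,r['xy'],z)[:2]))
print(sense()['ee_rot'])
im=cv2.imread('pics/s1.png')[90:200,180:370]
cv2.imwrite('pics/crop.png',cv2.resize(im,None,fx=4,fy=4,interpolation=2))
E
```

```text
scene [ 922. -426.  634.] [-0.36213466  0.87286758  0.30266509 -0.12391338] [-0.44  0.56 -0.71]
tube_1_center 0.67 [303. 142.] [565. 249.]
well_1 0.93 [142. 236.] [ 512. -228.]
well_1 0.74 [170. 222.] [ 528. -174.]
well_1 0.69 [126. 252.] [ 519. -270.]
well_1 0.53 [186. 206.] [ 522. -126.]
wash_bottle_center 0.82 [305. 275.] [783. -92.]
acid_bottle_center 0.87 [345. 209.] [764.  93.]
acid_bottle_center 0.25 [304. 140.] [571. 240.]
side [ 366. -898.  887.] [-0.41675004  0.90178421 -0.10215436  0.05166356] [ 0.18  0.74 -0.65]
tube_1_center 0.46 [238. 146.] [563. 259.]
well_1 0.7 [250. 226.] [ 519. -123.]
well_1 0.7 [260. 272.] [ 511. -265.]
well_1 0.6 [261. 259.] [ 523. -228.]
well_1 0.51 [253. 243.] [ 515. -178.]
wash_bottle_center 0.7 [349. 212.] [780. -95.]
acid_bottle_center 0.84 [320. 164.] [768. 106.]
[-1.31395011e-05  7.07101262e-01  7.07112300e-01 -2.05249386e-05]
```

View pics/crop.png

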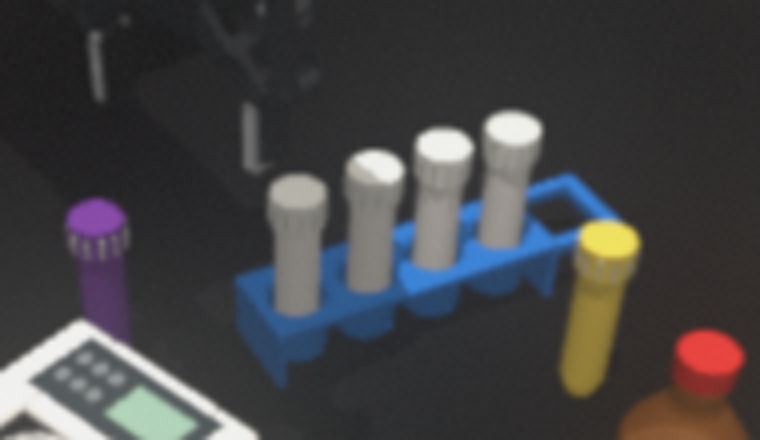

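The crop confirms the handle is at the far right end, past the tube at scene (308,122). That makes tubes 1 to 4 the caps at (308,122), (291,127), (274,132) and (254,138).

Run:
```python
from h import *
m=camera_model('scene')
for n,p in(('t1',(308,122)),('t2',(291,126.7)),('t3',(273.7,131.7)),('t4',(254.5,138))):print(n,np.round(at(m,p,130)[:2]))
print('yellow',np.round(at(m,(332,149.5),120)[:2]),'purple',np.round(at(m,(204,144),120)[:2]))
w=camera_model('wrist');print(w['eye'],np.round(rot(w),2),w['mtx'])
```

```text
t1 [569. 253.]
t2 [547. 209.]
t3 [526. 166.]
t4 [505. 118.]
yellow [664. 205.] purple [419.  36.]
[523.73770969  73.28958063 373.55520304] [[ 1.   -0.   -0.  ]
 [-0.   -0.96 -0.29]
 [-0.    0.29 -0.96]] [[342.76756461   0.         250.61530879]
 [  0.         342.76756461 192.76097614]
 [  0.           0.           1.        ]]
```

Request:
{"op": "step_arm", "data": {"commands": "1 16 0.5 -5 0 0 0.44;1 16 0.5 -5 0 0 0.44;1 16 0.5 -5 0 0 0.44;1 16 0.5 -5 0 0 0.44;1 16 0.5 -5 0 0 0.44;1 16 0.5 -5 0 0 0.44;1 16 0.5 -5 0 0 0.44;1 16 0.5 -5 0 0 0.44"}}

```text
time_s: 1.27
eef_pos: [530.0, 158.9, 297.7]
ee_rot: [-0.0, 0.844, 0.536, -0.001]
force: [-0.6, -1.2, -0.9]
grip_width: 1.001
grip_force: 0.0
```

```bash
cat >> h.py <<'E'
def refine(im,m,z,rad,pix0=None):
    pass
E
python3 - <<'E'
from h import *
s=sense();print(s['eef_pos'],s['ee_rot'],s['time_s'])
m=camera_model('wrist');im=snap('wrist','w1.png')
np.save('w1.npy',im)
import json;json.dump({k:np.array(v).tolist() for k,v in m.items()},open('w1.json','w'))
for r in spot_point('wrist','tube_1_center'):print(round(r['score'],2),np.round(r['xy']),np.round(at(m,r['xy'],70)[:2]))
for r in trace('wrist','tube_1_center'):print(round(r['score'],2),np.round(r['rect']))
E
```

```text
[529.9573135  158.94136322 297.67394456] [-1.20371119e-04  8.44416028e-01  5.35687598e-01 -5.94727400e-04] 1.2667
0.56 [236.  60.] [559. 255.]
```

View pics/w1.png

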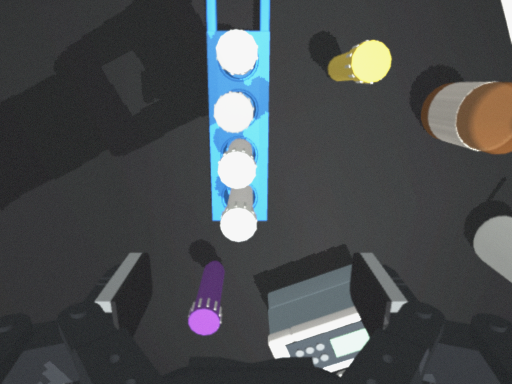

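The wrist view shows the caps of tubes 1 to 4 at (237,51), (235,112), (238,170) and (239,224). The handle is at the top, purple is at (205,321) and yellow at (371,61). Next I'll get sharper cap centres.

Run:
```python
from h import *
import json
im=np.load('w1.npy');m=json.load(open('w1.json'))
g=(im.min(2)>205).astype(np.uint8); g[:, :200]=0; g[:,275:]=0; g[260:]=0
n,l,st,c=cv2.connectedComponentsWithStats(g)
P=[]
for i in range(1,n):
    if st[i,4]>300:
        cc=max(cv2.findContours((l==i).astype(np.uint8),0,1)[0],key=len); (x,y),r=cv2.minEnclosingCircle(cc)
        p=at(m,(x,y),130)[:2]; P.append(p); print(st[i],np.round((x,y,r),1),np.round(p,1))
P=np.array(P); d=P[0]-P[-1]; print('yaw',np.arctan2(d[0],d[1]),np.linalg.norm(d), np.linalg.norm(np.diff(P,axis=0),axis=1))
```

```text
[ 216   30   42   45 1453] [236.   52.   22.8] [561.5 255. ]
[ 214   92   40   40 1234] [233.4 111.8  20.3] [539.1 213.8]
[ 218  150   39   39 1142] [236.5 168.8  19.7] [520.1 168.7]
[220 206  37  36 970] [238.3 223.   18.4] [499.3 122.1]
yaw 0.43806937704436066 146.76141898588477 [46.91746247 48.86012967 51.11421986]
```

Request:
{"op": "step_arm", "data": {"commands": "1 -4.6 -1.2 3 0 0 0;1 -4.6 -1.2 6 0 0 0;1 -4.6 -1.2 9.5 0 0 0;1 -4.6 -1.2 13 0 0 0;1 -4.6 -1.2 16 0 0 0;1 -4.6 -1.2 18 0 0 0;1 -4.6 -1.2 18 0 0 0;1 -4.6 -1.2 18 0 0 0;0 -4.6 -1.2 18 0 0 0;0 -4.6 -1.2 18 0 0 0;0 -4.6 -1.2 18 0 0 0;0 -4.6 -1.2 18 0 0 0;0 -4.6 -1.2 18 0 0 0;0 -4.6 -1.2 18 0 0 0;0 -4.6 -1.2 18 0 0 0;0 -4.6 -1.2 18 0 0 0", "newtons": 40}}

```text
time_s: 2.75
eef_pos: [500.0, 123.6, 119.3]
ee_rot: [0.0, 0.844, 0.536, 0.001]
force: [-1.5, -0.5, 7.4]
grip_width: 0.383
grip_force: 39.5
```

Run:
```python
from h import *
s=sense();print(s['eef_pos'],s['grip_width'],s['grip_force'],s['force'],s['wrist_torque'])
```

```text
[500.00480419 123.56004092 119.27154478] 0.3831721575166914 39.488539695739746 [-1.47341823 -0.53197186  7.44954065] [0.06001342 0.21015239 0.00066181]
```

Request:
{"op": "step_arm", "data": {"commands": "0 0 0 -2 0 0 0;0 0 0 -5 0 0 0;0 0 0 -9 0 0 0;0 0 0 -13 0 0 0;0 0 0 -17 0 0 0;0 -4 1 -17 0 0 -0.05;0 -8 1.8 -17 0 0 -0.1;0 -12 2.7 -17 0 0 -0.16;0 -16 3.6 -17 0 0 -0.22;0 -20 4.5 -17 0 0 -0.28;0 -24 5.4 -17 0 0 -0.34;0 -28 6.3 -17 0 0 -0.4;0 -31.4 7 -17 0 0 -0.44;0 -31.4 7 -17 0 0 -0.44;0 -31.4 7 -17 0 0 -0.44;0 -31.4 7 -17 0 0 -0.44;0 -31.4 7 -17 0 0 -0.44"}}

```text
time_s: 4.17
eef_pos: [429.4, -189.4, 288.4]
ee_rot: [0.0, 0.707, 0.708, 0.0]
force: [-0.2, 0.4, -0.2]
grip_width: 0.386
grip_force: 39.9
```

Run:
```python
from h import *
s=sense();print(s['eef_pos'],s['ee_rot'],s['grip_width'])
m=camera_model('wrist');im=snap('wrist','w2.png')
np.save('w2.npy',im)
import json;json.dump({k:np.array(v).tolist() for k,v in m.items()},open('w2.json','w'))
for r in spot_point('wrist','well_1'):print(round(r['score'],2),np.round(r['xy'],1),np.round(at(m,r['xy'],112)[:2],1))
```

```text
[ 429.39293633 -189.44696783  288.39462841] [1.98039065e-05 7.06711292e-01 7.07502042e-01 9.81439921e-05] 0.3858152951664618
0.8 [362.2 101.4] [ 523.5 -126.9]
0.8 [349.5 158.7] [ 516.6 -176.8]
0.58 [345. 214.] [ 516.9 -229.6]
```

View pics/w2.png

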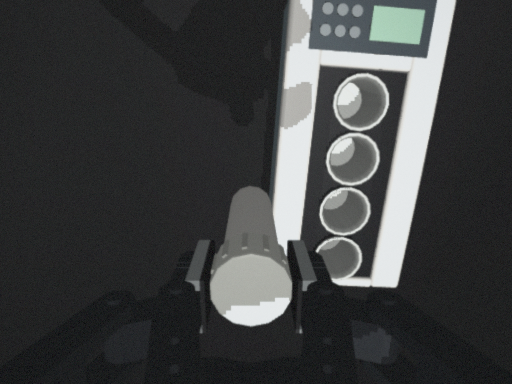

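The wrist view shows the held tube and the well rims at about (361.5,102), (353,159.5), (345,211) and (338,258.5). The panel is at the top.

```bash
cat >> h.py <<'E'
def proj(m,X):
    c=rot(m).T@(np.array(X)-np.array(m['eye'])); u=c[:2]/c[2]; u=u*(1+m['k1']*(u@u)); K=np.array(m['mtx']); return K[:2,:2]@u+K[:2,2]
E
python3 - <<'E'
from h import *
import json
m=json.load(open('w2.json'))
P=np.array([at(m,p,112)[:2] for p in((361.5,102),(353,159.5),(345,211),(338,258.5))]);print(np.round(P,1))
t=np.arange(4)-1.5; c=P.mean(0); d=(P*t[:,None]).sum(0)/5; print(c,d,np.linalg.norm(d)); d=d/np.linalg.norm(d)*50
F=c+t[:,None]*d; print('fit',np.round(F,1),'yaw',np.arctan2(-d[0],-d[1]))
for f in F: print(np.round(proj(m,[*f,112])))
for z in (299,288.4,181):print('held',z,proj(m,[429.4,-189.4,z]))
E
```

```text
[[ 523.  -127.4]
 [ 519.9 -177.5]
 [ 516.6 -226.6]
 [ 513.9 -276.3]]
[ 518.34032852 -201.94315439] [ -3.03172767 -49.59236324] 49.6849460508183
fit [[ 522.9 -127.1]
 [ 519.9 -177. ]
 [ 516.8 -226.9]
 [ 513.8 -276.8]] yaw 0.06105696844896296
[361. 102.]
[353. 159.]
[345. 211.]
[338. 259.]
held 299 [254.14533718 287.5031425 ]
held 288.4 [253.90244293 273.24543441]
held 181 [252.56740207 195.15748803]
```

Request:
{"op": "step_arm", "data": {"commands": "0 -3 3 0 0 0 0.06;0 -6 6 0 0 0 0.06;0 -8.7 8.5 0 0 0 0.06;0 -8.7 8.5 1 0 0 0.06;0 -8.7 8.5 3 0 0 0.06;0 -8.7 8.5 5 0 0 0.06;0 -8.7 8.5 7 0 0 0.06;0 -8.7 8.5 9 0 0 0.06;0 -8.7 8.5 10.5 0 0 0.06;0 -8.7 8.5 11.5 0 0 0.06;0 -8.7 8.5 12.2 0 0 0.06;0 -8.7 8.5 12.4 0 0 0.06;0 -8.7 8.5 12.4 0 0 0.06;0 -8.7 8.5 12.4 0 0 0.06"}}

```text
time_s: 5.43
eef_pos: [514.4, -277.2, 164.9]
ee_rot: [0.0, 0.728, 0.686, 0.0]
force: [-0.5, 0.6, -0.6]
grip_width: 0.384
grip_force: 40.7
```

Request:
{"op": "step_arm", "data": {"commands": "0 0 0 0.1 0 0 0;0 0 0 0.2 0 0 0;0 0 0 0.3 0 0 0;0 0 0 0.3 0 0 0;0 0 0 0.3 0 0 0"}}

```text
time_s: 5.85
eef_pos: [514.7, -277.6, 164.6]
ee_rot: [0.002, 0.728, 0.686, 0.0]
force: [-5.2, 4.2, 20.8]
grip_width: 0.386
grip_force: 42.7
```

Request:
{"op": "step_arm", "data": {"commands": "0 0 0 0 0 0 0;0 0.2 -0.2 0 0 0 0;0 0.2 -0.2 0.1 0 0 0;0 0.2 -0.2 0.2 0 0 0;0 0.2 -0.2 0.3 0 0 0;0 0.2 -0.2 0.4 0 0 0;0 0.2 -0.2 0.4 0 0 0"}}

```text
time_s: 6.43
eef_pos: [514.9, -277.3, 164.1]
ee_rot: [0.007, 0.728, 0.686, 0.001]
force: [-2.2, 1.9, 36.1]
grip_width: 0.382
grip_force: 44.7
```

Run:
```python
from h import *
print(sense()['eef_pos'],sense()['force'],sense()['wrist_torque'])
a=snap('scene','s2.png');b=snap('side','d2.png')
A=cv2.resize(a[150:300,60:260],(600,450),interpolation=2);B=cv2.resize(b[160:310,180:310],(390,450),interpolation=2)
cv2.imwrite('pics/c2.png',cv2.resize(cv2.cvtColor(np.hstack([A,B]),4),(800,364)))
```

```text
[ 514.86492604 -277.28077042  164.14712636] [-2.15197609  1.9275818  36.11123268] [ 0.41347642  0.51232087 -0.01447633]
```

View pics/c2.png

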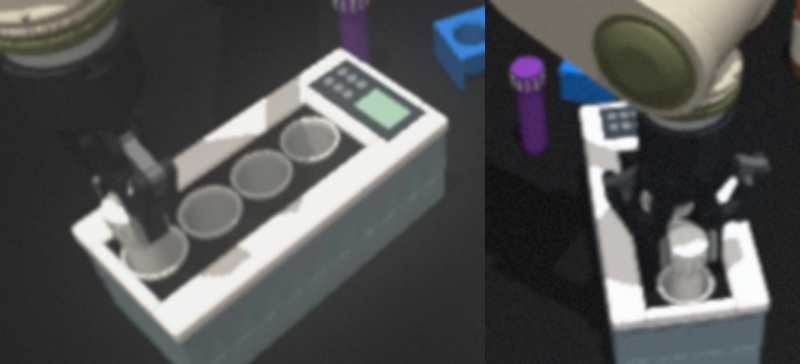

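The tube stands deep and upright in the last well, and the contact is firm. Releasing and raising.

Request:
{"op": "step_arm", "data": {"commands": "0 0 0 -0.3 0 0 0;0 0 0 -0.3 0 0 0;0.4 0 0 -0.3 0 0 0;0.5 0 0 -0.3 0 0 0;1 0 0 -0.3 0 0 0;1 0 0 -0.3 0 0 0;1 0 0 -0.3 0 0 0;1 0 0 -0.3 0 0 0;1 0 0 -3 0 0 0;1 0 0 -6 0 0 0;1 0 0 -9 0 0 0;1 0 0 -12 0 0 0;1 0 0 -12 0 0 0;1 0 0 -12 0 0 0"}}

```text
time_s: 7.7
eef_pos: [512.6, -275.5, 278.5]
ee_rot: [0.001, 0.728, 0.686, 0.0]
force: [0.7, -0.8, -0.5]
grip_width: 1.003
grip_force: 0.0
```

Run:
```python
from h import *
s=sense();print(s['eef_pos'],s['ee_rot'],s['time_s'])
m=camera_model('wrist');im=snap('wrist','w3.png')
print(proj(m,[514.9,-277.3,172]),proj(m,[514.9,-277.3,112]),proj(m,[516.8,-226.9,112]))
```

```text
[ 512.56384473 -275.52992507  278.47132779] [1.40013281e-03 7.27991104e-01 6.85585122e-01 1.78376582e-04] 7.7
[255.50471581 197.41717867] [254.4419085  176.33712267] [253.27631488 117.86645078]
```

View pics/w3.png

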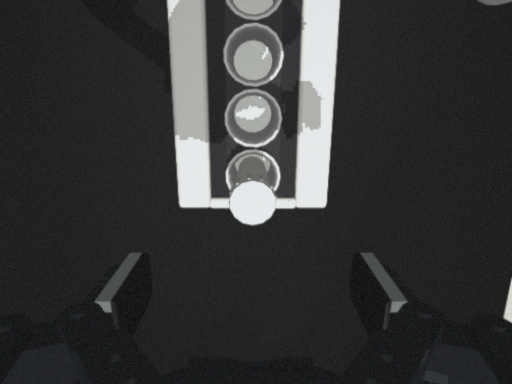

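Well predictions match the picture to within a millimetre, and tube 4 stands in well 4 with its cap at (253,201). Going for tube 3.

Request:
{"op": "step_arm", "data": {"commands": "1 4 -0.2 0 0 0 0.03;1 8 -0.4 0 0 0 0.06;1 12 -0.6 0 0 0 0.09;1 16 -0.8 0 0 0 0.13;1 20 -1 0 0 0 0.17;1 24 -1.2 0 0 0 0.21;1 28 -1.4 0 0 0 0.25;1 32 -1.5 0 0 0 0.29;1 36 -1.7 0 0 0 0.33;1 40 -1.8 0 0 0 0.38;1 44.3 -1.9 0 0 0 0.38;1 44.3 -1.9 2 0 0 0.38;1 44.3 -1.9 5 0 0 0.38;1 44.3 -1.9 8 0 0 0.38;1 44.3 -1.9 11 0 0 0.38;1 44.3 -1.9 13 0 0 0.38;1 44.3 -1.9 13 0 0 0.38;1 44.3 -1.9 13 0 0 0.38"}}

```text
time_s: 9.25
eef_pos: [519.2, 168.0, 146.2]
ee_rot: [-0.001, 0.844, 0.536, -0.001]
force: [1.5, 0.7, 0.4]
grip_width: 1.0
grip_force: 0.0
```

Request:
{"op": "step_arm", "data": {"commands": "1 0 0 1.5 0 0 0;1 0 0 2.8 0 0 0;1 0 0 2.8 0 0 0;0 0 0 2.8 0 0 0;0 0 0 2.8 0 0 0;0 0 0 2.8 0 0 0;0 0 0 2.8 0 0 0;0 0 0 2.8 0 0 0;0 0 0 2.8 0 0 0;0 0 0 2.8 0 0 0;0 0 0 2.8 0 0 0", "newtons": 40}}

```text
time_s: 10.17
eef_pos: [520.3, 168.1, 120.3]
ee_rot: [0.0, 0.844, 0.536, 0.001]
force: [-1.3, 0.7, 6.1]
grip_width: 0.384
grip_force: 39.6
```

Request:
{"op": "step_arm", "data": {"commands": "0 0 0 -2 0 0 0;0 0 0 -5 0 0 0;0 0 0 -9 0 0 0;0 0 0 -13 0 0 0;0 0 0 -16 0 0 0;0 -3.6 1.7 -16 0 0 -0.04;0 -7.2 3.3 -16 0 0 -0.08;0 -10.8 5 -16 0 0 -0.12;0 -14.4 6.6 -16 0 0 -0.16;0 -18 8.3 -16 0 0 -0.2;0 -21.6 10 -16 0 0 -0.24;0 -25.2 11.6 -16 0 0 -0.28;0 -28.8 13.3 -16 0 0 -0.32;0 -32.4 15 -16 0 0 -0.36;0 -35.9 16.6 -16 0 0 -0.38;0 -35.9 16.6 -16 0 0 -0.38;0 -35.9 16.6 -16 0 0 -0.38;0 -35.9 16.6 -16 0 0 -0.38"}}

```text
time_s: 11.67
eef_pos: [517.1, -227.1, 279.1]
ee_rot: [-0.0, 0.728, 0.685, 0.0]
force: [-0.2, 0.6, -1.0]
grip_width: 0.38
grip_force: 40.1
```

Request:
{"op": "step_arm", "data": {"commands": "0 0 0 1.5 0 0 0;0 0 0 4 0 0 0;0 0 0 6 0 0 0;0 0 0 8 0 0 0;0 0 0 9.5 0 0 0;0 0 0 10.5 0 0 0;0 0 0 11 0 0 0;0 0 0 11.1 0 0 0;0 0 0 11.2 0 0 0;0 0 0 11.3 0 0 0;0 0 0 11.4 0 0 0;0 0 0 11.4 0 0 0"}}

```text
time_s: 12.67
eef_pos: [517.5, -227.8, 166.3]
ee_rot: [0.001, 0.728, 0.686, 0.0]
force: [-0.4, -0.4, 3.5]
grip_width: 0.387
grip_force: 40.5
```

Request:
{"op": "step_arm", "data": {"commands": "0 0 0 0.1 0 0 0;0 0 0 0.2 0 0 0;0 0 0 0.2 0 0 0"}}

```text
time_s: 12.92
eef_pos: [517.8, -228.3, 166.2]
ee_rot: [0.002, 0.728, 0.686, 0.0]
force: [-3.8, 1.5, 17.4]
grip_width: 0.389
grip_force: 41.9
```

Request:
{"op": "step_arm", "data": {"commands": "0 0 0 -0.2 0 0 0;0 0 0 -0.2 0 0 0;0.4 0 0 -0.2 0 0 0;0.5 0 0 -0.2 0 0 0;1 0 0 -0.2 0 0 0;1 0 0 -0.2 0 0 0;1 0 0 -0.2 0 0 0;1 0 0 -0.2 0 0 0;1 0 0 -3 0 0 0;1 0 0 -6 0 0 0;1 0 0 -9 0 0 0;1 0 0 -12 0 0 0;1 0 0 -12 0 0 0;1 0 0 -12 0 0 0"}}

```text
time_s: 14.08
eef_pos: [517.4, -227.7, 284.5]
ee_rot: [0.001, 0.728, 0.686, 0.0]
force: [-0.5, 0.1, -0.7]
grip_width: 0.999
grip_force: 0.0
```

Run:
```python
from h import *
s=sense();print(s['eef_pos'],s['ee_rot'],s['time_s'])
m=camera_model('wrist');im=snap('wrist','w4.png')
print(proj(m,[516.8,-227,172]),proj(m,[516.8,-227,112]))
```

```text
[ 517.44196807 -227.67905185  284.48797347] [1.40866341e-03 7.27985555e-01 6.85590964e-01 2.79441772e-04] 14.0833
[251.04431076 191.92382741] [250.82259988 172.23359122]
```

View pics/w4.png

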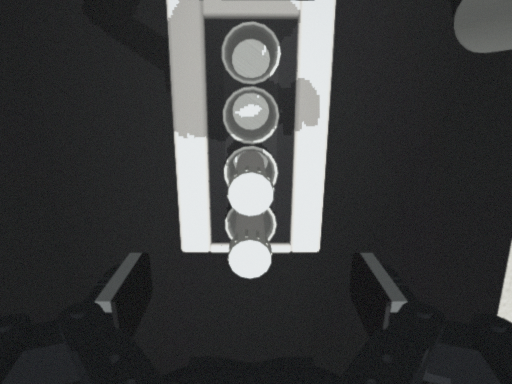

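Tube 3 stands upright in well 3, with its cap at (250,194). Next is tube 2.

Request:
{"op": "step_arm", "data": {"commands": "1 4 0 0 0 0 0.03;1 8 0 0 0 0 0.06;1 12 0 0 0 0 0.09;1 16 -0.1 0 0 0 0.13;1 20 -0.1 0 0 0 0.17;1 24 -0.2 0 0 0 0.21;1 28 -0.2 0 0 0 0.25;1 32 -0.3 0 0 0 0.29;1 36 -0.3 0 0 0 0.33;1 40 -0.4 0 0 0 0.38;1 44.1 -0.4 0 0 0 0.38;1 44.1 -0.4 2 0 0 0.38;1 44.1 -0.4 5 0 0 0.38;1 44.1 -0.4 8 0 0 0.38;1 44.1 -0.4 11 0 0 0.38;1 44.1 -0.4 13.8 0 0 0.38;1 44.1 -0.4 13.8 0 0 0.38;1 44.1 -0.4 13.8 0 0 0.38"}}

```text
time_s: 15.63
eef_pos: [538.8, 212.8, 144.0]
ee_rot: [-0.001, 0.844, 0.536, -0.002]
force: [0.2, 0.6, 0.5]
grip_width: 1.001
grip_force: 0.0
```

Request:
{"op": "step_arm", "data": {"commands": "1 0 0 1.5 0 0 0;1 0 0 2.5 0 0 0;1 0 0 2.5 0 0 0;0 0 0 2.5 0 0 0;0 0 0 2.5 0 0 0;0 0 0 2.5 0 0 0;0 0 0 2.5 0 0 0;0 0 0 2.5 0 0 0;0 0 0 2.5 0 0 0;0 0 0 2.5 0 0 0;0 0 0 2.5 0 0 0", "newtons": 40}}

```text
time_s: 16.55
eef_pos: [539.9, 213.1, 121.1]
ee_rot: [0.0, 0.844, 0.536, 0.001]
force: [-1.0, 0.4, 6.4]
grip_width: 0.384
grip_force: 39.5
```

Request:
{"op": "step_arm", "data": {"commands": "0 0 0 -2 0 0 0;0 0 0 -5 0 0 0;0 0 0 -9 0 0 0;0 0 0 -13 0 0 0;0 0 0 -16 0 0 0;0 -3.6 1.5 -16 0 0 -0.04;0 -7.2 3 -16 0 0 -0.08;0 -10.8 4.4 -16 0 0 -0.12;0 -14.4 5.9 -16 0 0 -0.16;0 -18 7.4 -16 0 0 -0.2;0 -21.6 8.9 -16 0 0 -0.24;0 -25.2 10.4 -16 0 0 -0.28;0 -28.8 11.8 -16 0 0 -0.32;0 -32.4 13.3 -16 0 0 -0.36;0 -36.1 14.8 -16 0 0 -0.38;0 -36.1 14.8 -16 0 0 -0.38;0 -36.1 14.8 -16 0 0 -0.38;0 -36.1 14.8 -16 0 0 -0.38"}}

```text
time_s: 18.05
eef_pos: [519.6, -176.4, 280.1]
ee_rot: [-0.0, 0.728, 0.685, 0.0]
force: [-0.6, 0.4, 0.1]
grip_width: 0.383
grip_force: 39.9
```

Request:
{"op": "step_arm", "data": {"commands": "0 0 0 1.5 0 0 0;0 0 0 4 0 0 0;0 0 0 6 0 0 0;0 0 0 8 0 0 0;0 0 0 9.5 0 0 0;0 0 0 10.5 0 0 0;0 0 0 11 0 0 0;0 0 0 11.1 0 0 0;0 0 0 11.2 0 0 0;0 0 0 11.3 0 0 0;0 0 0 11.4 0 0 0;0 0 0 11.5 0 0 0;0 0 0 11.5 0 0 0"}}

```text
time_s: 19.13
eef_pos: [520.2, -177.1, 167.1]
ee_rot: [0.001, 0.728, 0.686, 0.0]
force: [-1.3, -0.1, 8.8]
grip_width: 0.386
grip_force: 40.9
```

Request:
{"op": "step_arm", "data": {"commands": "0 0 0 0 0 0 0;0.4 0 0 0 0 0 0;0.5 0 0 0 0 0 0;1 0 0 0 0 0 0;1 0 0 0 0 0 0;1 0 0 0 0 0 0;1 0 0 0 0 0 0;1 0 0 -3 0 0 0;1 0 0 -6 0 0 0;1 0 0 -9 0 0 0;1 0 0 -12 0 0 0;1 0 0 -12 0 0 0;1 0 0 -12 0 0 0"}}

```text
time_s: 20.22
eef_pos: [520.1, -176.9, 286.5]
ee_rot: [0.001, 0.728, 0.686, 0.0]
force: [0.2, -0.2, 0.0]
grip_width: 1.003
grip_force: 0.0
```

Request:
{"op": "step_arm", "data": {"commands": "1 4 0.1 0 0 0 0.03;1 8 0.3 0 0 0 0.06;1 12 0.4 0 0 0 0.09;1 16 0.6 0 0 0 0.13;1 20 0.7 0 0 0 0.17;1 24 0.8 0 0 0 0.21;1 28 1 0 0 0 0.25;1 32 1.1 0 0 0 0.29;1 36 1.3 0 0 0 0.33;1 40 1.4 0 0 0 0.38;1 43.5 1.5 0 0 0 0.38;1 43.5 1.5 2 0 0 0.38;1 43.5 1.5 5 0 0 0.38;1 43.5 1.5 8 0 0 0.38;1 43.5 1.5 11 0 0 0.38;1 43.5 1.5 14 0 0 0.38;1 43.5 1.5 14 0 0 0.38;1 43.5 1.5 14 0 0 0.38"}}

```text
time_s: 21.72
eef_pos: [560.0, 256.4, 143.8]
ee_rot: [-0.001, 0.844, 0.536, -0.002]
force: [1.0, 0.4, -0.4]
grip_width: 1.001
grip_force: 0.0
```

Request:
{"op": "step_arm", "data": {"commands": "1 0 0 1.5 0 0 0;1 0 0 2.5 0 0 0;1 0 0 2.5 0 0 0;0 0 0 2.5 0 0 0;0 0 0 2.5 0 0 0;0 0 0 2.5 0 0 0;0 0 0 2.5 0 0 0;0 0 0 2.5 0 0 0;0 0 0 2.5 0 0 0;0 0 0 2.5 0 0 0;0 0 0 2.5 0 0 0", "newtons": 40}}

```text
time_s: 22.63
eef_pos: [561.3, 256.7, 121.1]
ee_rot: [0.0, 0.844, 0.536, 0.001]
force: [1.4, -0.8, 5.3]
grip_width: 0.384
grip_force: 39.9
```

Request:
{"op": "step_arm", "data": {"commands": "0 0 0 -2 0 0 0;0 0 0 -5 0 0 0;0 0 0 -9 0 0 0;0 0 0 -13 0 0 0;0 0 0 -16 0 0 0;0 -3.6 1.3 -16 0 0 -0.04;0 -7.2 2.6 -16 0 0 -0.08;0 -10.8 3.9 -16 0 0 -0.12;0 -14.4 5.2 -16 0 0 -0.16;0 -18 6.4 -16 0 0 -0.2;0 -21.6 7.7 -16 0 0 -0.24;0 -25.2 9 -16 0 0 -0.28;0 -28.8 10.3 -16 0 0 -0.32;0 -32.4 11.6 -16 0 0 -0.36;0 -36.3 12.9 -16 0 0 -0.38;0 -36.3 12.9 -16 0 0 -0.38;0 -36.3 12.9 -16 0 0 -0.38;0 -36.3 12.9 -16 0 0 -0.38"}}

```text
time_s: 24.13
eef_pos: [522.7, -126.4, 280.0]
ee_rot: [-0.001, 0.728, 0.685, -0.0]
force: [0.0, 0.7, -0.3]
grip_width: 0.382
grip_force: 40.0
```

Request:
{"op": "step_arm", "data": {"commands": "0 0 0 1.5 0 0 0;0 0 0 4 0 0 0;0 0 0 6 0 0 0;0 0 0 8 0 0 0;0 0 0 9.5 0 0 0;0 0 0 10.5 0 0 0;0 0 0 11 0 0 0;0 0 0 11.1 0 0 0;0 0 0 11.2 0 0 0;0 0 0 11.3 0 0 0;0 0 0 11.4 0 0 0;0 0 0 11.5 0 0 0;0 0 0 11.5 0 0 0"}}

```text
time_s: 25.22
eef_pos: [523.5, -127.1, 167.1]
ee_rot: [0.001, 0.728, 0.686, 0.0]
force: [-1.5, 0.8, 9.3]
grip_width: 0.382
grip_force: 40.8
```

Request:
{"op": "step_arm", "data": {"commands": "0 0 0 0 0 0 0;0.4 0 0 0 0 0 0;0.5 0 0 0 0 0 0;1 0 0 0 0 0 0;1 0 0 0 0 0 0;1 0 0 0 0 0 0;1 0 0 0 0 0 0;1 0 0 -3 0 0 0;1 0 0 -6 0 0 0;1 0 0 -9 0 0 0;1 0 0 -12 0 0 0;1 3 0 -14 0 0 0;1 6 0 -14 0 0 0;1 6 0 -14 0 0 0"}}

```text
time_s: 26.38
eef_pos: [526.8, -63.2, 306.8]
ee_rot: [0.001, 0.727, 0.687, 0.001]
force: [-0.3, 0.5, -1.1]
grip_width: 1.004
grip_force: 0.0
```

Run:
```python
from h import *
a=capture('wrist');b=capture('scene')
cv2.imwrite('pics/end.png',cv2.cvtColor(cv2.resize(np.hstack([a,b]),(800,300)),4))
```

```text
(no output)
```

View pics/end.png

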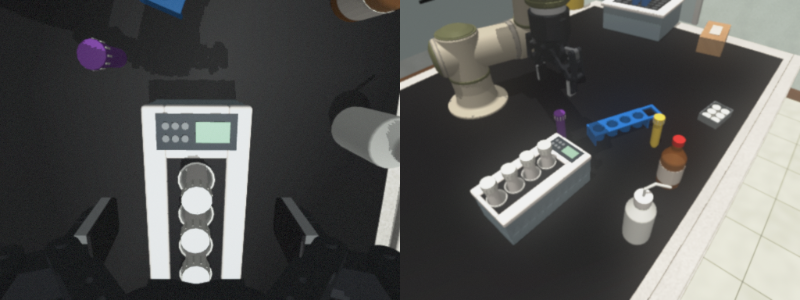

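All four tubes stand upright in the wells, the rack is empty, and the bottles and look-alikes haven't moved.

```bash
python3 -c "
from rig import *
print(finish_job())"
```

```text
the job is handed in; nothing more can be done
None
```

All four tubes are in the digestion block in the order asked, upright and lowered until each met the well floor; the bottles were not touched, and the job was handed in at about 26 s of the 106 s allowed, with no verdict returned.

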